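Put the mixed die parts away in their holders

ROBOT

A 6-joint arm with a two-finger parallel gripper is mounted at the origin on the work surface. World frame = base frame: x ahead of the robot, y to its left, z up, the work surface at z = 0. Lengths are in m, angles in rad, forces in N, time in s.
With the tool pointing down it reaches from about 0.35 to 0.85 m from the base axis. Payload 8.1 kg.
Tool frame: the origin (TCP) lies at the very end of the fingers, on their centre line; the grasp point (between the pads) lies 19 mm behind it; z points along the fingers, y is the line along which they close (so a half turn about z gives the same grasp; the last joint's range is limited). The gripper opens to 93 mm and grips with 3 to 60 N. Pads are 15 mm wide; open, the fingers measure 128 mm over their backs; the gripper's body (75 mm by 188 mm) begins 65 mm behind the grasp point.
Start: joints at [-0.085, 0.13, 1.488, -0, 1.523, -0.085], TCP at [0.6, 0, 0.219] pointing down, gripper open.
Joint ranges: [-2.96, 2.96], [-0.89, 2.26], [0.02, 2.5], [-1.34, 4.48], [0, 2.73], [-2.66, 2.66]. Speed limits (rad/s): [2.39, 2.39, 2.79, 3.14, 3.14, 3.14].

INTERFACE

Orientations are given as a rotation vector (axis times angle).
In Python, from plant import robot gives the robot as it stands.
- The arm moves only by the tool play_rows, never from a script. Its argument "deltas" is one flat list of numbers, 5 for each row, row after row: the shift along the tool's x, y, z in mm, then the turn about the tool's z in degrees, then the finger opening in mm, from 0 to 93. A call has 1 to 10 rows; each row shifts and turns the commanded pose from where the row before left it, along the tool's axes as they then stand; what a row does not reach is not made up. A row lasts 1/12 s, in which the tool goes at most 41.7 mm and 7.16 degrees, less where a joint would pass 70% of its speed; a pose out of reach is approached as far as the arm can. A call with a gripper value outside its range is refused whole. The fingers move at their own pace and stop on an object; "newtons" is the grip in N (left out, the last holds). Time passes only in rows, so rows that do not move let the fingers close. It gives the time, the measured TCP pose, the force, the opening and the grip force at its end, in the units of the state.
- robot.read_state(): the state, without advancing time (a new reading comes with each control period).
- robot.read_camera(name): name is "scene" or "side" or "wrist"; returns a dict with "pixels" (400x640x3 uint8, blue, green, red), "mtx" (3x3 intrinsics, pixels), "D" ([k1, k2, p1, p2, k3] as OpenCV has them; the pictures are not rectified), "eye" and "rotation" of the camera in the world. Camera axes: x right, y up, looking along -z (the intrinsics and any distortion apply to the point x, -y, -z); pixel columns grow to the right and rows downward; lengths in m; the calibration is good to about 2 mm. A picture is of the moment at which its call begins. There is no depth.
- robot.close_job(): hands the job in; it is judged then, once.
The state is a dict: "t": time; "q": joint angles; "dq": joint speeds; "joint_torque": joint torques, N m; "tool_pos": TCP position; "orientation": TCP orientation; "force": force on the tool from outside, world axes, zero at the start; "wrist_torque": the same for the moment, N m; "opening": finger opening in m; "gripper_force": force on a finger pad.
Only numpy, scipy, OpenCV 4.12 (cv2) and the standard library are available. Lean on these libraries where they do the work, as an engineer would, in place of code of your own. Each camera call takes 0.05 s, during which the arm holds its last target. There are 200 camera calls.

TASK

Sort the five loose die parts on the bench into their holders: both rings flat over the post of the ring stand, the wide ring at the bottom and the narrow one on top of it; the two punches upright, thick end down, in the two-bay rack, one in each bay; and the V-block flat in the shallow tray with its groove up. Do not disturb the oil bottle or the wrench.

Things in the scene. Friction and masses are not known exactly. Their poses are not given: they have to be found in the camera images.
- ring_wide: the wider loose steel die ring, lying flat: outside diameter 62 mm, bore 34 mm, 22 mm high, about 0.36 kg. Origin on its axis at the underside, z up along the axis
- ring_narrow: the narrower, thin-walled loose steel die ring, lying flat: outside diameter 46 mm, bore 32 mm, 22 mm high, about 0.15 kg. Origin on its axis at the underside, z up along the axis
- punch_a: loose stepped round steel punch, standing upright thick end down: thick end 34 mm diameter and 30 mm high, above it a slim shank 22 mm diameter and 35 mm long, 65 mm tall in all, about 0.3 kg. Origin at the centre of its underside, z up along its axis. The two punches are alike; either may go in either bay.
- punch_b: loose stepped round steel punch, standing upright thick end down: thick end 34 mm diameter and 30 mm high, above it a slim shank 22 mm diameter and 35 mm long, 65 mm tall in all, about 0.3 kg. Origin at the centre of its underside, z up along its axis. The two punches are alike; either may go in either bay.
- vblock: loose grey V-block with a bright 90-degree V-groove along its top: 50 mm long (its x, along the groove), 40 mm wide (its y), 36 mm high, groove 28 mm wide and 14 mm deep, flat full-height sides to grip across the width, about 0.45 kg. Origin at the centre of its underside, z up. Its yaw at the start is any within 0.6 rad of the world axes (groove roughly along world x)
- ring_stand: ring stand, fixed to the bench: square wooden base plate 90 x 90 mm, 8 mm thick, with one upright aluminium post at its centre, 14 mm diameter, its top 58 mm above the bench. Origin on the bench under the post, z up
- rack: open plywood punch rack, fixed to the bench: 64 mm (its x) by 123 mm (its y), 25 mm high, walls and the one divider 5 mm thick, floor 5 mm thick. The divider makes two square bays side by side along its y, each 54 x 54 mm inside, centred at y = +29.5 and -29.5 mm. Origin on the bench under its centre, z up
- tray: shallow bare-aluminium single tray for the V-block, fixed to the bench: 92 mm (its x) by 82 mm (its y), 15 mm high, walls 5 mm, floor 5 mm thick, so 82 x 72 mm inside. Origin on the bench under its centre, z up
- oil: white oil bottle with a black cap standing left of the work, 56 mm diameter, 150 mm tall; a bystander. Origin at the centre of its underside
- wrench: open-ended wrench, 170 mm long, lying flat right of the work, roughly along world x; a bystander. Origin on the bench under its middle

How it is judged:
By the outcome, as a careful person would: the job done as asked, in the order asked, and still so for the second after the job is handed in, with the robot touching nothing.
It also fails if it takes over 120 s, if anything falls off the work surface, if the arm or the gripper's body presses on something with over 40 N, if the wrist force passes 120 N, or if a joint passes its speed limit or range.

## Working session

There is one attempt and no reset: what is moved stays moved. The work goes in short steps, Python scripts to look and compute and a tool call to move; the robot and the scene stay as the last step left them, time stands still between calls to the robot, and variables do not carry over. Pictures are saved under pics/ and viewed, at most 14 in all, crops included, and the job is handed in when it is done.

Besides the shell and the picture viewer there is one more tool, called by a JSON object that holds its "fn" and its "kwargs". play_rows: Moves the arm, as the interface text tells. Its arguments: {"type":"object","properties":{"deltas":{"type":"array"},"newtons":{"type":"number"}},"required":["deltas"]}

```bash
ls; mkdir -p pics; cat > h.py <<'E'
import numpy as np, cv2
from plant import robot
def cam(n):
    c=robot.read_camera(n); c['R']=np.array(c['rotation'],float)
    if c['R'].shape!=(3,3): c['R']=cv2.Rodrigues(c['R'])[0]
    c['mtx']=np.array(c['mtx'],float); c['D']=np.array(c['D'],float); c['eye']=np.array(c['eye'],float); return c
def ray(c,uv):
    p=cv2.undistortPoints(np.array(uv,float).reshape(-1,1,2),c['mtx'],c['D']).reshape(-1,2)
    return np.c_[p[:,0],-p[:,1],-np.ones(len(p))]@c['R'].T
def plane(c,uv,z):
    d=ray(c,uv); return c['eye']+d*((z-c['eye'][2])/d[:,2:3])
def proj(c,P):
    p=(np.array(P,float).reshape(-1,3)-c['eye'])@c['R']; p=p*[1,-1,-1]
    return cv2.projectPoints(p,np.zeros(3),np.zeros(3),c['mtx'],c['D'])[0].reshape(-1,2)
def tri(c1,uv1,c2,uv2):
    A=np.zeros((3,3));b=np.zeros(3)
    for c,uv in((c1,uv1),(c2,uv2)):
        d=ray(c,[uv])[0];d/=np.linalg.norm(d);M=np.eye(3)-np.outer(d,d);A+=M;b+=M@c['eye']
    return np.linalg.solve(A,b)
E
python3 - <<'E'
from h import *
import pickle
print(robot.read_state())
D={}
for n in("scene","side","wrist"):
    c=cam(n);cv2.imwrite(f"pics/{n}0.png",c['pixels']);print(n,c['eye'],c['R'].round(3).tolist(),c['mtx'].tolist(),c['D']);D[n]=c
pickle.dump(D,open('d0.pkl','wb'))
E
```

```text
pics
{'t': 0.0, 'q': array([-8.54160990e-02,  1.31124125e-01,  1.48928587e+00,  1.94542308e-05,
        1.52298844e+00, -8.53974094e-02]), 'dq': array([-1.66821073e-04, -4.73559590e-04,  7.43479010e-05,  3.62460023e-04,
        2.69828511e-04, -1.81653185e-03]), 'joint_torque': array([-1.61290725e-03, -5.59853125e+01, -4.91755986e+01,  7.67333270e-02,
        3.59135563e-02, -2.97389461e-04]), 'tool_pos': array([5.99433059e-01, 6.85884705e-05, 2.17605951e-01]), 'orientation': array([-2.22047744e+00, -2.22043383e+00,  1.80316585e-03]), 'force': array([0.2190522 , 0.27205754, 0.08646304]), 'wrist_torque': array([ 0.09470112, -0.02501192,  0.01541224]), 'gripper_force': 0.0, 'opening': 0.09353223190338388}
scene [ 1.3295027  -0.0687533   1.11027792] [[0.068, -0.792, 0.606], [0.998, 0.047, -0.05], [0.011, 0.608, 0.794]] [[506.31030939855776, 0.0, 313.36496020688253], [0.0, 506.31030939855776, 199.20685571757048], [0.0, 0.0, 1.0]] [-0.06081597  0.          0.          0.          0.        ]
side [0.44383334 0.89028868 1.11883869] [[-0.995, 0.071, -0.063], [-0.095, -0.778, 0.621], [-0.005, 0.624, 0.781]] [[475.00807815784236, 0.0, 322.0857495692149], [0.0, 475.00807815784236, 191.05771543944775], [0.0, 0.0, 1.0]] [0.0073206 0.        0.        0.        0.       ]
wrist [0.59947572 0.08195566 0.38290271] [[1.0, -0.001, 0.001], [0.001, 0.956, 0.295], [-0.002, -0.295, 0.956]] [[338.1987170605293, 0.0, 318.74341311373024], [0.0, 338.1987170605293, 204.1686664569011], [0.0, 0.0, 1.0]] [0.0087182 0.        0.        0.        0.       ]
```

View pictures.

View pics/scene0.png

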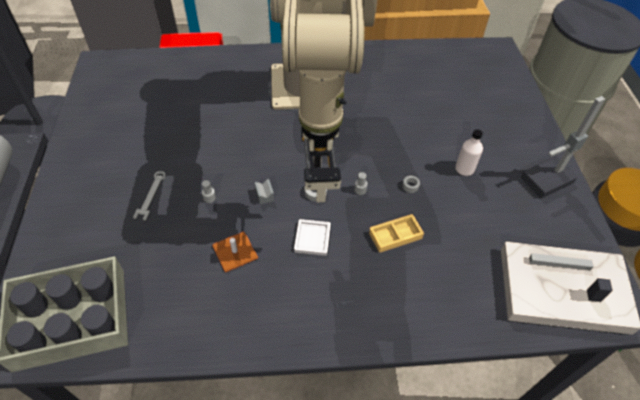

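View pics/side0.png

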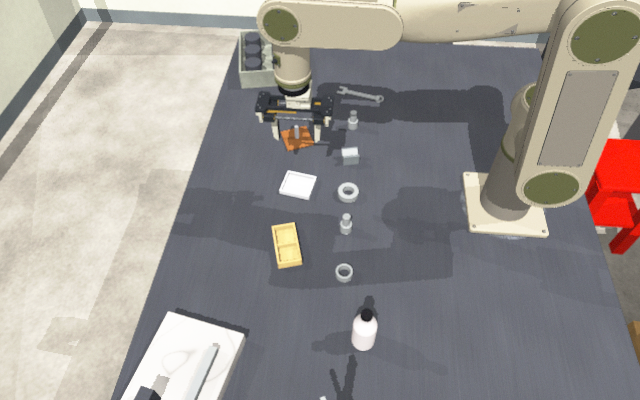

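View pics/wrist0.png

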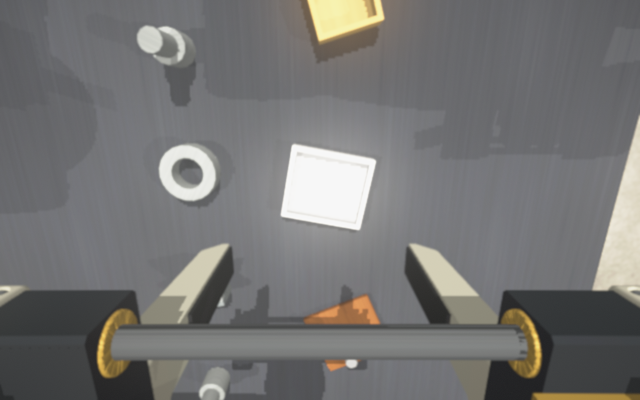

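{"fn": "play_rows", "kwargs": {"deltas": [-36, 0, -10, 0, 93, -36, 0, -10, 0, 93, -36, 0, -10, 0, 93, -36, 0, -10, 0, 93, -36, 0, -10, 0, 93, 0, 0, 0, 0, 93, 0, 0, 0, 0, 93]}}

```text
t: 0.73
tool_pos: [0.5999, -0.182, 0.2688]
orientation: [2.225, 2.217, 0.0]
force: [-0.2, 0.4, 0.5]
opening: 0.0927
gripper_force: 0.0
```

```bash
python3 - <<'E'
from h import *
import pickle
print(robot.read_state()['tool_pos'],robot.read_state()['t'])
c=cam("wrist");cv2.imwrite(f"pics/w1.png",c['pixels']);pickle.dump(c,open('w1.pkl','wb'));print(c['eye'])
E
```

```text
[ 0.59985993 -0.18202548  0.26884416] 0.7333
[ 0.59979025 -0.10007929  0.43402313]
```

{"fn": "play_rows", "kwargs": {"deltas": [40, 0, 0, 0, 93, 40, 0, 0, 0, 93, 40, 0, 0, 0, 93, 40, 0, 0, 0, 93, 40, 0, 0, 0, 93, 40, 0, 0, 0, 93, 40, 0, 0, 0, 93, 0, 0, 0, 0, 93, 0, 0, 0, 0, 93]}}

```text
t: 1.53
tool_pos: [0.5987, 0.104, 0.2678]
orientation: [-2.214, -2.227, 0.001]
force: [-0.5, -0.6, -0.5]
opening: 0.093
gripper_force: 0.0
```

```bash
python3 - <<'E'
from h import *
import pickle
print(robot.read_state()['tool_pos'],robot.read_state()['t'])
c=cam("wrist");cv2.imwrite(f"pics/w2.png",c['pixels']);pickle.dump(c,open('w2.pkl','wb'));print(c['eye'])
a=cv2.imread('pics/w1.png');b=c['pixels']
cv2.imwrite('pics/m.png',cv2.resize(np.vstack([a[:300],b[:300]]),(640,600)))
E
```

```text
[0.59873626 0.10402071 0.26778061] 1.5333
[0.59819875 0.18591208 0.4329914 ]
```

View pics/m.png

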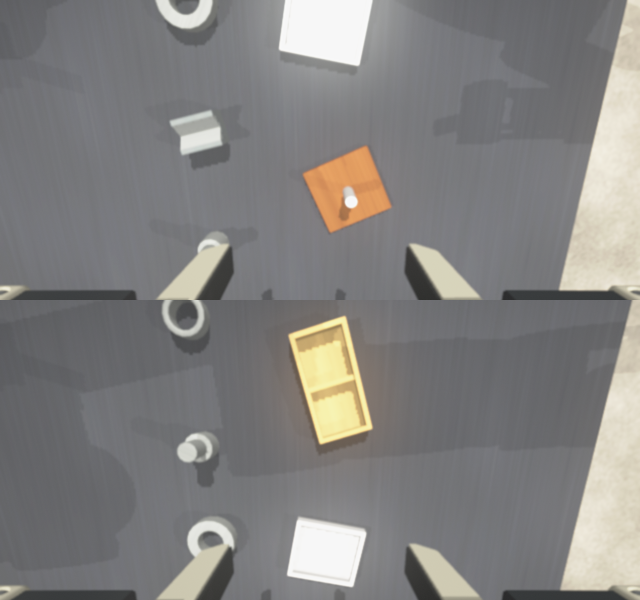

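{"fn": "play_rows", "kwargs": {"deltas": [35, 0, 0, 0, 93, 35, 0, 0, 0, 93, 0, 0, 0, 0, 93, 0, 0, 0, 0, 93]}}

```text
t: 1.92
tool_pos: [0.5996, 0.1706, 0.2681]
orientation: [-2.219, -2.223, 0.001]
force: [1.4, -0.3, -0.5]
opening: 0.0928
gripper_force: 0.0
```

```bash
python3 - <<'E'
from h import *
import pickle
c=cam("wrist");cv2.imwrite(f"pics/w3.png",c['pixels']);pickle.dump(c,open('w3.pkl','wb'));print(c['eye'])
E
```

```text
[0.59932468 0.25252668 0.43325193]
```

{"fn": "play_rows", "kwargs": {"deltas": [-40, 0, 0, 0, 93, -40, 0, 0, 0, 93, -40, 0, 0, 0, 93, -40, 0, 0, 0, 93, -40, 0, 0, 0, 93, -40, 0, 0, 0, 93, -40, 0, 0, 0, 93, -40, 0, 0, 0, 93, -40, 0, 0, 0, 93, -40, 0, 0, 0, 93]}}

```text
t: 2.8
tool_pos: [0.5985, -0.234, 0.2687]
orientation: [2.224, 2.219, -0.001]
force: [0.7, -0.2, 0.0]
opening: 0.0931
gripper_force: 0.0
```

{"fn": "play_rows", "kwargs": {"deltas": [-30, 0, 0, 0, 93, 0, 0, 0, 0, 93, 0, 0, 0, 0, 93]}}

```text
t: 3.05
tool_pos: [0.5984, -0.2633, 0.268]
orientation: [-2.227, -2.215, 0.001]
force: [-0.4, 0.2, 0.1]
opening: 0.0928
gripper_force: 0.0
```

```bash
python3 - <<'E'
from h import *
import pickle
c=cam("wrist");cv2.imwrite(f"pics/w4.png",c['pixels']);pickle.dump(c,open('w4.pkl','wb'));print(c['eye'],robot.read_state()['tool_pos'])
a=cv2.imread('pics/w3.png')
cv2.imwrite('pics/m2.png',np.vstack([a[:300],c['pixels'][:300]]))
D=pickle.load(open('d0.pkl','rb'))
V={'w0':D['wrist'],**{n:pickle.load(open(n+'.pkl','rb')) for n in('w1','w2','w3','w4')}}
pickle.dump({**V,'scene':D['scene'],'side':D['side']},open('V.pkl','wb'))
for n,c in V.items():
    im=c['pixels'];hsv=cv2.cvtColor(im,cv2.COLOR_BGR2HSV)
    sat=hsv[...,1];val=hsv[...,2];h=hsv[...,0]
    for nm,m in(('grey',(val>135)&(sat<70)),('yel',(sat>80)&(h>15)&(h<35)&(val>90)),('org',(sat>120)&(h<15)&(val>80))):
        m=cv2.morphologyEx(m.astype(np.uint8),cv2.MORPH_OPEN,np.ones((3,3)))
        for k in cv2.findContours(m,cv2.RETR_EXTERNAL,cv2.CHAIN_APPROX_NONE)[0]:
            A=cv2.contourArea(k)
            if A<300 or A>12000: continue
            x,y,w,hh=cv2.boundingRect(k)
            if y>290 or x>480: continue
            e=cv2.fitEllipse(k);q=cv2.boxPoints(cv2.minAreaRect(k)).round(1).tolist()
            M=cv2.moments(k);print(n,nm,int(A),(x,y,w,hh),'cen',round(M['m10']/M['m00'],1),round(M['m01']/M['m00'],1),'box',q)
E
```

```text
[ 0.59868869 -0.18146655  0.43324502] [ 0.59890649 -0.26158433  0.26828525]
w0 grey 2584 (409, 243, 88, 80) cen 452.8 286.6 box [[401.0, 249.39999389648438], [426.3999938964844, 229.0], [498.5, 319.20001220703125], [473.0, 339.6000061035156]]
w0 grey 2615 (142, 243, 87, 80) cen 184.9 287.0 box [[139.39999389648438, 319.1000061035156], [210.39999389648438, 229.10000610351562], [237.10000610351562, 250.1999969482422], [166.10000610351562, 340.20001220703125]]
w0 grey 2701 (158, 143, 60, 58) cen 187.9 171.2 box [[158.0, 143.0], [217.0, 143.0], [217.0, 200.0], [158.0, 200.0]]
w0 grey 1404 (137, 25, 49, 40) cen 162.2 43.0 box [[135.5, 62.400001525878906], [137.39999389648438, 24.399999618530273], [186.1999969482422, 26.899999618530273], [184.3000030517578, 64.9000015258789]]
w0 yel 653 (341, 0, 37, 25) cen 358.8 10.8 box [[341.0, 0.0], [377.0, 0.0], [377.0, 24.0], [341.0, 24.0]]
w0 yel 415 (306, 0, 77, 44) cen 341.0 28.5 box [[296.29998779296875, 37.099998474121094], [306.20001220703125, -0.699999988079071], [382.5, 19.100000381469727], [372.6000061035156, 57.0]]
w1 grey 2639 (409, 243, 8
[... 3389 characters left out ...]
000610351562, 314.5], [188.0, 218.60000610351562], [229.60000610351562, 244.0], [171.3000030517578, 339.79998779296875]]
w4 grey 908 (185, 173, 40, 37) cen 204.1 191.1 box [[180.6999969482422, 201.5], [204.39999389648438, 165.89999389648438], [228.8000030517578, 182.1999969482422], [205.1999969482422, 217.8000030517578]]
w4 grey 1880 (161, 30, 56, 52) cen 190.3 55.5 box [[159.60000610351562, 42.099998474121094], [208.1999969482422, 28.200000762939453], [220.0, 69.5999984741211], [171.39999389648438, 83.5]]
w4 org 5177 (304, 78, 92, 95) cen 350.4 125.6 box [[301.79998779296875, 106.80000305175781], [370.3999938964844, 76.5], [400.1000061035156, 143.8000030517578], [331.5, 174.10000610351562]]
```

View pics/m2.png

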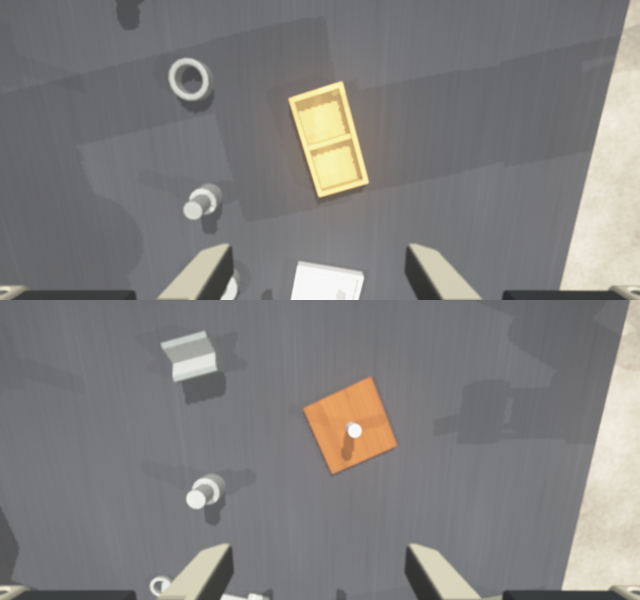

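```bash
cat > m.py <<'E'
from h import *
import pickle
V=pickle.load(open('V.pkl','rb'))
T=lambda a,p,b,q:tri(V[a],p,V[b],q).round(4)
E
python3 - <<'E'
from m import *
print('punchA top',T('w0',(150,39),'w3',(193,209)),T('w2',(187,152),'w0',(150,39)))
print('punchB top w4',plane(V['w4'],[(196,198)],.065), T('w4',(196,198),'scene',(206,183)),T('w4',(196,198),'side',(353,114)))
print('post top',T('w1',(351,201),'w4',(354.5,131)),proj(V['scene'],[T('w1',(351,201),'w4',(354.5,131))]))
print('wide ring w0',T('w0',(187,171),'side',(348,190)),plane(V['w0'],[(187.5,171.5)],.022))
print('narrow w3',plane(V['w3'],[(188.5,79)],.022),T('w3',(188.5,79),'side',(344,271)),T('w3',(188.5,79),'scene',(411,182)))
print('block',plane(V['w1'],[(168,120),(215,107),(225.4,144),(178,157)],.036).round(4).tolist(),'\n',plane(V['w4'],[(159.6,42.1),(208.2,28.2),(220,69.6),(171.4,83.5)],.036).round(4).tolist())
print('blk tri',T('w1',(171,121),'w4',(162,44)),T('w1',(215,110),'w4',(207.5,31.5)),T('w1',(223,146),'w4',(216.5,73)),T('w1',(181,154),'w4',(174,81)))
print('tray w0',plane(V['w0'],[(293,145),(375,158),(361,229.5),(282,216)],.015).round(4).tolist())
print('rack w3',plane(V['w3'],[(289.5,98.5),(343,82.5),(368,182),(319,195.5)],.025).round(4).tolist())
print('rack w2',plane(V['w2'],[(289.5,34.5),(345,17.5),(371,130),(320,143)],.025).round(4).tolist())
print('rack tri',T('w2',(289.5,34.5),'w3',(289.5,98.5)),T('w2',(320,143),'w3',(319,195.5)),T('w2',(345,17.5),'w3',(343,82.5)),T('w2',(371,130),'w3',(368,182)))
print('stand w1',plane(V['w1'],[(368,146.5),(391,208),(330.5,231.5),(303,173)],.008).round(4).tolist())
print('oil scene/side cap',T('scene',(477,134),'side',(366,315)))
E
```

```text
punchA top [0.454  0.1315 0.0621] [0.4554 0.1308 0.0661]
punchB top w4 [[ 0.45881721 -0.28722658  0.065     ]] [ 0.4591 -0.2862  0.0649] [ 0.4577 -0.2886  0.0556]
post top [ 0.6378 -0.2148  0.0505] [[231.0684027  240.92183364]]
wide ring w0 [0.4567 0.0083 0.0227] [[0.45667636 0.00741964 0.022     ]]
narrow w3 [[0.45039378 0.27431123 0.022     ]] [0.4497 0.2752 0.0169] [0.45   0.2759 0.0185]
block [[0.4279, -0.1221, 0.036], [0.4827, -0.1079, 0.036], [0.4909, -0.1493, 0.036], [0.4339, -0.1644, 0.036]] 
 [[0.4286, -0.1223, 0.036], [0.4818, -0.109, 0.036], [0.4904, -0.1497, 0.036], [0.4355, -0.1638, 0.036]]
blk tri [ 0.429  -0.1234  0.0314] [ 0.48   -0.1113  0.0309] [ 0.485  -0.1526  0.0287] [ 0.4375 -0.1611  0.0342]
tray w0 [[0.5711, 0.0352, 0.015], [0.6603, 0.0212, 0.015], [0.6482, -0.0624, 0.015], [0.5567, -0.0459, 0.015]]
rack w3 [[0.5653, 0.2536, 0.025], [0.6264, 0.271, 0.025], [0.6602, 0.1552, 0.025], [0.5995, 0.1377, 0.025]]
rack w2 [[0.5652, 0.2536, 0.025], [0.6252, 0.2705, 0.025], [0.6595, 0.1522, 0.025], [0.5994, 0.1366, 0.025]]
rack tri [0.5652 0.2536 0.0252] [0.5995 0.1358 0.0183] [0.626  0.2712 0.0219] [0.6627 0.1507 0.0059]
stand w1 [[0.6615, -0.1563, 0.008], [0.6952, -0.2373, 0.008], [0.6154, -0.2704, 0.008], [0.5795, -0.1898, 0.008]]
oil scene/side cap [0.3951 0.4494 0.1428]
```

{"fn": "play_rows", "kwargs": {"deltas": [30, -16, 13, 0, 93, 30, -16, 13, 0, 93, 30, -16, 13, 0, 93, 30, -16, 13, 0, 93, 30, -16, 13, 0, 93, 30, -16, 13, 0, 93, 30, -16, 13, 0, 93, 30, -16, 13, 0, 93, 27.5, -15, 13, 0, 93, 0, 0, 0, 0, 93]}}

```text
t: 3.93
tool_pos: [0.4523, 0.0125, 0.1483]
orientation: [-2.212, -2.223, 0.003]
force: [-0.3, -0.1, -0.2]
opening: 0.0925
gripper_force: 0.0
```

{"fn": "play_rows", "kwargs": {"deltas": [0, 0, 25, 0, 93, 0, 0, 30, 0, 93, 0, 0, 30, 0, 93, 0, 0, 25, 0, 93, 0, 0, 15, 0, 93, 0, 0, 10, 0, 93, 0, 0, 7, 0, 93, 0, 0, 4, 0, 93, 0, 0, 0, 0, 93, 0, 0, 0, 0, 93]}}

```text
t: 4.77
tool_pos: [0.4578, 0.0075, 0.0066]
orientation: [2.221, 2.221, 0.001]
force: [-0.4, -0.1, 0.1]
opening: 0.093
gripper_force: 0.0
```

```bash
python3 - <<'E'
from h import *
s=robot.read_state();print(s['tool_pos'],s['force'])
c=cam("side");cv2.imwrite("pics/s1.png",cv2.resize(c['pixels'][130:250,260:440],None,fx=4,fy=4))
E
```

```text
[0.45782906 0.00747926 0.00657143] [-0.35940038 -0.06661489  0.08286968]
```

View pics/s1.png

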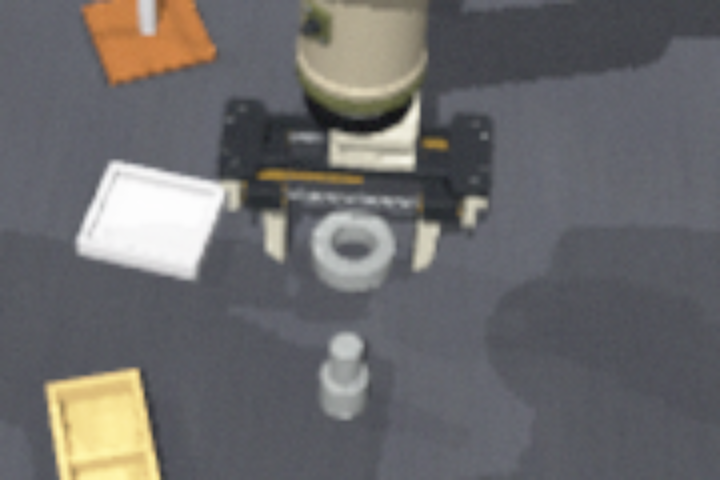

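{"fn": "play_rows", "kwargs": {"deltas": [0, 0, 0, 0, 70, 0, 0, 0, 0, 62, 0, 0, 0, 0, 40, 0, 0, 0, 0, 40, 0, 0, 0, 0, 40, 0, 0, 0, 0, 40], "newtons": 35}}

```text
t: 5.32
tool_pos: [0.4567, 0.0075, 0.0057]
orientation: [-2.221, -2.221, 0.001]
force: [-2.3, -1.1, 4.0]
opening: 0.0612
gripper_force: 34.6
```

{"fn": "play_rows", "kwargs": {"deltas": [0, 0, -5, 0, 40, 0, 0, -15, 0, 40, 0, 0, -25, 0, 40, 0, 0, -30, 0, 40, 0, 0, -30, 0, 40, 0, 0, -25, 0, 40, 0, 0, 0, 0, 40]}}

```text
t: 5.9
tool_pos: [0.4604, 0.0072, 0.1417]
orientation: [2.216, 2.217, 0.009]
force: [0.9, -0.7, -1.5]
opening: 0.0611
gripper_force: 34.6
```

{"fn": "play_rows", "kwargs": {"deltas": [-15, 12, 0, 0, 40, -28, 23, 0, 0, 40, -28, 23, 0, 0, 40, -28, 23, 0, 0, 40, -28, 23, 0, 0, 40, -28, 23, 0, 0, 40, -28, 23, 0, 0, 40, -24, 19, 0, 0, 40, -14.5, 12, 0, 0, 40, 0, 0, 0, 0, 40]}}

```text
t: 6.73
tool_pos: [0.6387, -0.2172, 0.1333]
orientation: [-2.224, -2.218, 0.002]
force: [1.3, -1.4, -3.4]
opening: 0.0609
gripper_force: 34.6
```

{"fn": "play_rows", "kwargs": {"deltas": [0, 0, 5, 0, 40, 0, 0, 15, 0, 40, 0, 0, 15, 0, 40, 0, 0, 5, 0, 40, 0, 0, 0, 0, 40, 0, 0, 0, 0, 40, 0, 0, 0, 0, 40]}}

```text
t: 7.32
tool_pos: [0.6383, -0.2138, 0.0964]
orientation: [2.22, 2.221, 0.001]
force: [0.0, -0.4, -2.3]
opening: 0.061
gripper_force: 34.6
```

```bash
python3 - <<'E'
from h import *
s=robot.read_state();print(s['tool_pos'],s['force'])
c=cam("side");d=cam("scene")
cv2.imwrite("pics/p1.png",np.hstack([cv2.resize(c['pixels'][90:190,245:345],None,fx=4,fy=4),cv2.resize(d['pixels'][190:290,185:285],None,fx=4,fy=4)]))
E
```

```text
[ 0.63829042 -0.21377572  0.09635841] [ 0.02896371 -0.35940357 -2.32450612]
```

View pics/p1.png

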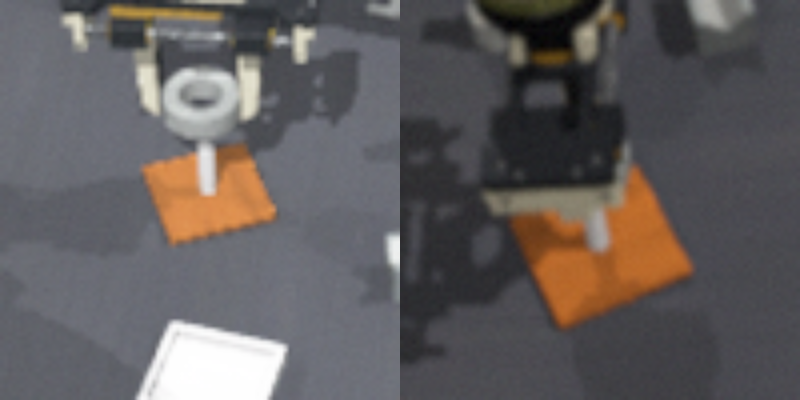

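{"fn": "play_rows", "kwargs": {"deltas": [0, 0, 8, 0, 40, 0, 0, 15, 0, 40, 0, 0, 18, 0, 40, 0, 0, 18, 0, 40, 0, 0, 12, 0, 40, 0, 0, 6, 0, 40, 0, 0, 4, 0, 40, 0, 0, 0, 0, 40, 0, 0, 0, 0, 40]}}

```text
t: 8.17
tool_pos: [0.6384, -0.2142, 0.015]
orientation: [2.221, 2.221, 0.001]
force: [0.7, -0.7, -3.3]
opening: 0.0611
gripper_force: 34.6
```

{"fn": "play_rows", "kwargs": {"deltas": [0, 0, 0.5, 0, 40, 0, 0, 0, 0, 62, 0, 0, 0, 0, 68, 0, 0, 0, 0, 75, 0, 0, 0, 0, 75, 0, 0, 0, 0, 75]}}

```text
t: 8.67
tool_pos: [0.6384, -0.2142, 0.0146]
orientation: [2.221, 2.221, 0.0]
force: [-0.5, 0.3, 0.4]
opening: 0.0745
gripper_force: 0.0
```

{"fn": "play_rows", "kwargs": {"deltas": [0, 0, -5, 0, 80, 0, 0, -20, 0, 93, 0, 0, -35, 0, 93, 0, 0, -35, 0, 93, 0, 0, -30, 0, 93]}}

```text
t: 9.08
tool_pos: [0.6382, -0.2141, 0.1419]
orientation: [2.221, 2.221, 0.001]
force: [0.2, -0.8, 0.6]
opening: 0.0925
gripper_force: 0.0
```

{"fn": "play_rows", "kwargs": {"deltas": [33, -13, 0, 0, 93, 33, -13, 0, 0, 93, 33, -13, 0, 0, 93, 33, -13, 0, 0, 93, 33, -13, 0, 0, 93, 33, -13, 0, 0, 93, 33, -13, 0, 0, 93, 33, -13, 0, 0, 93, 33, -13, 0, 0, 93, 33, -13, 0, 0, 93]}}

```text
t: 9.92
tool_pos: [0.5073, 0.1175, 0.1399]
orientation: [2.221, 2.221, 0.001]
force: [-0.1, -0.7, -0.1]
opening: 0.0931
gripper_force: 0.0
```

{"fn": "play_rows", "kwargs": {"deltas": [33, -13, 0, 0, 93, 33, -13, 0, 0, 93, 33, -13, 0, 0, 93, 33, -12, 0, 0, 93, 17, -7.5, 0, 0, 93, 10, 0, 0, 0, 93, 0, 0, 0, 0, 93, 0, 0, 0, 0, 93]}}

```text
t: 10.58
tool_pos: [0.45, 0.2747, 0.1394]
orientation: [2.22, 2.222, 0.0]
force: [0.4, 0.4, -0.5]
opening: 0.0928
gripper_force: 0.0
```

{"fn": "play_rows", "kwargs": {"deltas": [0, 0, 15, 0, 93, 0, 0, 25, 0, 93, 0, 0, 25, 0, 93, 0, 0, 25, 0, 93, 0, 0, 20, 0, 93, 0, 0, 12, 0, 93, 0, 0, 7, 0, 93, 0, 0, 4.5, 0, 93, 0, 0, 0, 0, 93, 0, 0, 0, 0, 93]}}

```text
t: 11.42
tool_pos: [0.4504, 0.2751, 0.0066]
orientation: [2.221, 2.221, 0.002]
force: [0.1, 1.3, -0.1]
opening: 0.0927
gripper_force: 0.0
```

```bash
python3 - <<'E'
from h import *
s=robot.read_state();print(s['tool_pos'],s['force'])
c=cam("side");d=cam("scene")
cv2.imwrite("pics/p2.png",np.hstack([cv2.resize(c['pixels'][200:300,295:395],None,fx=4,fy=4),cv2.resize(d['pixels'][190:290,185:285],None,fx=4,fy=4)]))
E
```

```text
[0.4504078  0.27512733 0.00663376] [ 0.06698596  1.34511632 -0.14223462]
```

View pics/p2.png

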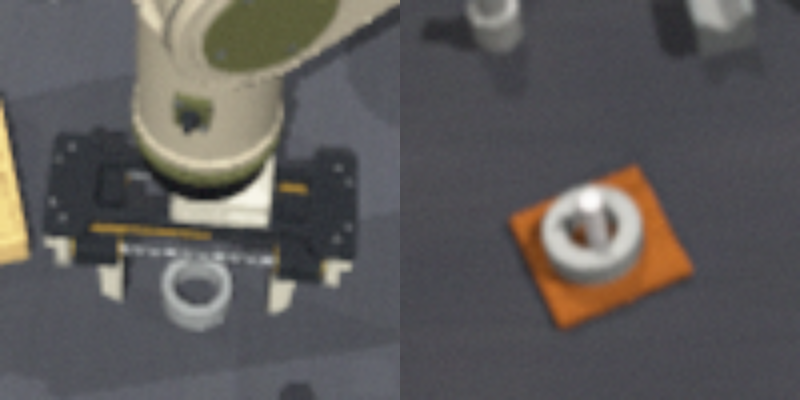

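{"fn": "play_rows", "kwargs": {"deltas": [0, 0, 0, 0, 70, 0, 0, 0, 0, 50, 0, 0, 0, 0, 30, 0, 0, 0, 0, 30, 0, 0, 0, 0, 30, 0, 0, 0, 0, 30, 0, 0, 0, 0, 30], "newtons": 30}}

```text
t: 12.1
tool_pos: [0.4495, 0.275, 0.0056]
orientation: [-2.221, -2.221, 0.0]
force: [0.1, -0.2, -1.1]
opening: 0.0507
gripper_force: 0.0
```

{"fn": "play_rows", "kwargs": {"deltas": [0, 0, -5, 0, 30, 0, 0, -15, 0, 30, 0, 0, -25, 0, 30, 0, 0, -30, 0, 30, 0, 0, -30, 0, 30, 0, 0, -25, 0, 30, 0, 0, 0, 0, 30]}}

```text
t: 12.68
tool_pos: [0.4527, 0.2766, 0.1423]
orientation: [2.219, 2.219, 0.014]
force: [1.3, -0.5, -0.5]
opening: 0.0453
gripper_force: 30.0
```

{"fn": "play_rows", "kwargs": {"deltas": [-20, 8, 0, 0, 30, -33, 13, 0, 0, 30, -33, 13, 0, 0, 30, -33, 13, 0, 0, 30, -33, 13, 0, 0, 30, -33, 13, 0, 0, 30, -33, 13, 0, 0, 30, -33, 13, 0, 0, 30, -33, 13, 0, 0, 30, -33, 13, 0, 0, 30]}}

```text
t: 13.52
tool_pos: [0.5743, -0.0437, 0.1348]
orientation: [-2.221, -2.221, 0.001]
force: [0.7, 0.6, -0.9]
opening: 0.0456
gripper_force: 30.0
```

{"fn": "play_rows", "kwargs": {"deltas": [-33, 13, 0, 0, 30, -33, 13, 0, 0, 30, -33, 13, 0, 0, 30, -33, 13, 0, 0, 30, -25, 9, 0, 0, 30, -15, 2.5, 0, 0, 30, 0, 0, 10, 0, 30, 0, 0, 20, 0, 30, 0, 0, 10, 0, 30, 0, 0, 0, 0, 30]}}

```text
t: 14.35
tool_pos: [0.6351, -0.2116, 0.0909]
orientation: [-2.216, -2.217, 0.004]
force: [-1.2, 0.1, -1.7]
opening: 0.0454
gripper_force: 30.0
```

```bash
python3 - <<'E'
from h import *
s=robot.read_state();print(s['tool_pos'],s['force'],s['opening'])
c=cam("side");d=cam("scene")
cv2.imwrite("pics/p3.png",np.hstack([cv2.resize(c['pixels'][90:190,245:345],None,fx=4,fy=4),cv2.resize(d['pixels'][190:290,185:285],None,fx=4,fy=4)]))
E
```

```text
[ 0.63507387 -0.21164965  0.09089951] [-1.15477606  0.08988931 -1.72453262] 0.04544612134635484
```

View pics/p3.png

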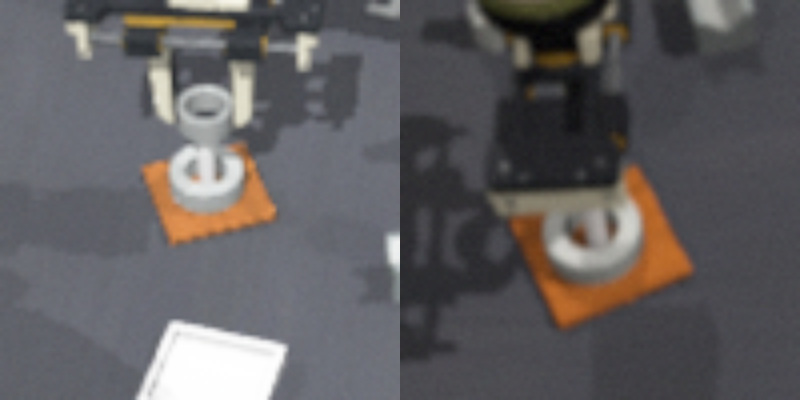

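```bash
python3 - <<'E'
from h import *
c=cam("side");s=robot.read_state();print(s['tool_pos'])
for z in(.075,.08,.085,.09):
    t=np.linspace(0,6.28,40)
    for dz in(0,.022):
        p=proj(c,np.c_[.638+.023*np.cos(t),-.214+.023*np.sin(t),0*t+z+dz]);q=(p-[245,90])*4
        print(z,dz,'rows',q[:,1].min().round(1),q[:,1].max().round(1),'cols',q[:,0].min().round(1),q[:,0].max().round(1))
t=np.linspace(0,6.28,40)
p=proj(c,np.c_[.638+.031*np.cos(t),-.214+.031*np.sin(t),0*t+.030]);q=(p-[245,90])*4
print('wide top rows',q.min(0),q.max(0))
im=c['pixels'][108:130,285:310].max(2);print(im[:,9:13].T)
E
```

```text
[ 0.63798014 -0.2130084   0.09591976]
0.075 0 rows 106.0 145.8 cols 175.6 233.3
0.075 0.022 rows 85.3 125.2 cols 173.9 232.3
0.08 0 rows 101.4 141.2 cols 175.2 233.1
0.08 0.022 rows 80.6 120.5 cols 173.5 232.1
0.085 0 rows 96.7 136.5 cols 174.8 232.9
0.085 0.022 rows 75.8 115.7 cols 173.1 231.8
0.09 0 rows 92.0 131.8 cols 174.4 232.6
0.09 0.022 rows 71.0 110.9 cols 172.7 231.6
wide top rows [169.05671859 140.11723407] [245.13294898 193.60222741]
[[ 75  92 171 196 168 164 165 166 135  84 156 199 180 167 169 168 137 124
  196 226 221 207]
 [ 80 101 180 203 170 171 168 170 140  79 151 199 178 167 170 168 149 157
  207 228 230 224]
 [ 79 103 188 213 172 172 168 170 141  86 152 190 174 167 169 165 156 171
  197 222 237 228]
 [ 83  97 185 218 180 172 169 167 142  98 159 188 172 168 162 163 141 161
  203 213 223 221]]
```

{"fn": "play_rows", "kwargs": {"deltas": [0, 0, 8, 0, 30, 0, 0, 12, 0, 30, 0, 0, 12, 0, 30, 0, 0, 8, 0, 30, 0, 0, 5, 0, 30, 0, 0, 0, 0, 30, 0, 0, 0, 0, 30, 0, 0, 0, 0, 30]}}

```text
t: 15.17
tool_pos: [0.6384, -0.2142, 0.0511]
orientation: [2.221, 2.221, 0.0]
force: [0.1, 0.8, -0.6]
opening: 0.0454
gripper_force: 30.0
```

{"fn": "play_rows", "kwargs": {"deltas": [0, 0, 2, 0, 30, 0, 0, 0, 0, 30, 0, 0, 0, 0, 30]}}

```text
t: 15.42
tool_pos: [0.6382, -0.2141, 0.049]
orientation: [2.221, 2.221, 0.0]
force: [-0.4, 0.2, -0.8]
opening: 0.0457
gripper_force: 30.0
```

{"fn": "play_rows", "kwargs": {"deltas": [0, 0, 2, 0, 30, 0, 0, 0, 0, 30, 0, 0, 0, 0, 30]}}

```text
t: 15.67
tool_pos: [0.6379, -0.2139, 0.0465]
orientation: [-2.221, -2.221, 0.0]
force: [0.1, 0.3, -1.1]
opening: 0.0452
gripper_force: 30.0
```

{"fn": "play_rows", "kwargs": {"deltas": [0, 0, 1, 0, 30, 0, 0, 0, 0, 30, 0, 0, 0, 0, 30]}}

```text
t: 15.92
tool_pos: [0.6379, -0.2139, 0.0455]
orientation: [-2.221, -2.221, 0.0]
force: [0.3, 0.8, -1.8]
opening: 0.0454
gripper_force: 30.0
```

{"fn": "play_rows", "kwargs": {"deltas": [0, 0, 1, 0, 30, 0, 0, 0, 0, 30, 0, 0, 0, 0, 30]}}

```text
t: 16.17
tool_pos: [0.6379, -0.2139, 0.0445]
orientation: [-2.221, -2.221, 0.0]
force: [-0.4, -0.8, -1.8]
opening: 0.0453
gripper_force: 30.0
```

{"fn": "play_rows", "kwargs": {"deltas": [0, 0, 1, 0, 30, 0, 0, 0, 0, 30, 0, 0, 0, 0, 30]}}

```text
t: 16.42
tool_pos: [0.6379, -0.2139, 0.0435]
orientation: [-2.221, -2.221, 0.0]
force: [0.4, 1.0, -0.6]
opening: 0.0455
gripper_force: 30.0
```

{"fn": "play_rows", "kwargs": {"deltas": [0, 0, 1, 0, 30, 0, 0, 0, 0, 30, 0, 0, 0, 0, 30]}}

```text
t: 16.67
tool_pos: [0.6379, -0.2139, 0.0425]
orientation: [-2.221, -2.221, 0.0]
force: [0.0, -0.9, -1.0]
opening: 0.0454
gripper_force: 30.0
```

```bash
python3 - <<'E'
from h import *
c=cam("side");d=cam("scene")
cv2.imwrite("pics/p4.png",np.hstack([cv2.resize(c['pixels'][90:190,245:345],None,fx=4,fy=4),cv2.resize(d['pixels'][190:290,185:285],None,fx=4,fy=4)]))
E
```

```text
(no output)
```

View pics/p4.png

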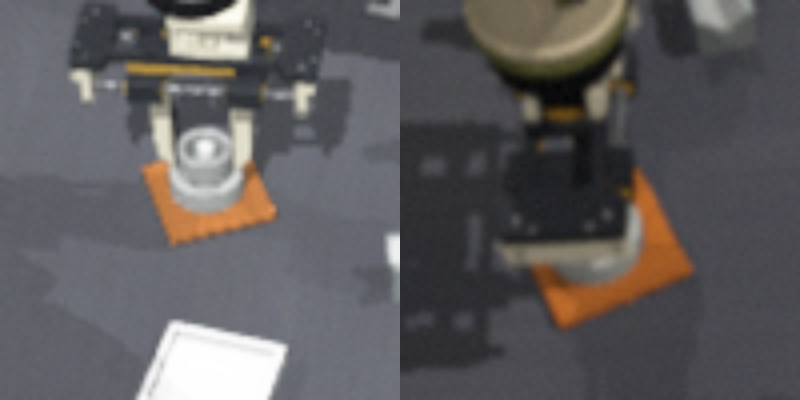

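{"fn": "play_rows", "kwargs": {"deltas": [0, 0, 1, 0, 30, 0, 0, 0, 0, 30, 0, 0, 0, 0, 30]}}

```text
t: 17.02
tool_pos: [0.6379, -0.2139, 0.0415]
orientation: [-2.221, -2.221, 0.0]
force: [0.1, -0.4, -1.5]
opening: 0.0453
gripper_force: 30.0
```

{"fn": "play_rows", "kwargs": {"deltas": [0, 0, 1, 0, 30, 0, 0, 0, 0, 30, 0, 0, 0, 0, 30]}}

```text
t: 17.27
tool_pos: [0.638, -0.2139, 0.0405]
orientation: [-2.221, -2.221, 0.0]
force: [-0.4, -1.0, -1.3]
opening: 0.0458
gripper_force: 30.0
```

{"fn": "play_rows", "kwargs": {"deltas": [0, 0, 1, 0, 30, 0, 0, 0, 0, 30, 0, 0, 0, 0, 30]}}

```text
t: 17.52
tool_pos: [0.6379, -0.214, 0.0395]
orientation: [-2.221, -2.221, 0.0]
force: [0.2, -0.4, -1.4]
opening: 0.0455
gripper_force: 30.0
```

{"fn": "play_rows", "kwargs": {"deltas": [0, 0, 1, 0, 30, 0, 0, 0, 0, 30, 0, 0, 0, 0, 30]}}

```text
t: 17.77
tool_pos: [0.6379, -0.2139, 0.0385]
orientation: [-2.221, -2.221, 0.0]
force: [0.1, -0.0, -2.1]
opening: 0.0454
gripper_force: 30.0
```

{"fn": "play_rows", "kwargs": {"deltas": [0, 0, 1, 0, 30, 0, 0, 0, 0, 30, 0, 0, 0, 0, 30]}}

```text
t: 18.02
tool_pos: [0.638, -0.214, 0.0376]
orientation: [-2.221, -2.221, -0.0]
force: [-1.0, -0.5, -0.3]
opening: 0.0459
gripper_force: 30.0
```

{"fn": "play_rows", "kwargs": {"deltas": [0, 0, 1, 0, 30, 0, 0, 0, 0, 30, 0, 0, 0, 0, 30]}}

```text
t: 18.27
tool_pos: [0.6381, -0.214, 0.0375]
orientation: [2.221, 2.221, -0.0]
force: [-3.5, 1.1, 4.2]
opening: 0.0456
gripper_force: 30.0
```

{"fn": "play_rows", "kwargs": {"deltas": [0, 0, 0, 0, 48, 0, 0, 0, 0, 54, 0, 0, 0, 0, 62, 0, 0, 0, 0, 66, 0, 0, 0, 0, 66, 0, 0, -5, 0, 70, 0, 0, -23, 0, 93, 0, 0, -30, 0, 93, 0, 0, -30, 0, 93, 0, 0, -15, 0, 93]}}

```text
t: 19.1
tool_pos: [0.6397, -0.2147, 0.1447]
orientation: [2.218, 2.218, 0.003]
force: [-0.2, 0.1, 0.4]
opening: 0.0909
gripper_force: 0.0
```

{"fn": "play_rows", "kwargs": {"deltas": [20, -20, 0, 0, 93, 20, -30, 0, 0, 93, 20, -33, 0, 0, 93, 10, -35, 0, 0, 93, 7.5, -32.5, 0, 0, 93, 0, -30, 0, 0, 93, 0, 0, 0, 0, 93, 0, 0, 0, 0, 93, 0, 0, 0, 0, 93]}}

```text
t: 19.85
tool_pos: [0.4584, -0.1369, 0.1406]
orientation: [2.22, 2.22, 0.002]
force: [-0.2, 0.2, -0.3]
opening: 0.0928
gripper_force: 0.0
```

```bash
python3 - <<'E'
from h import *
s=robot.read_state();print(s['tool_pos'],s['q'])
c=cam("wrist");d=cam("scene");e=cam("side")
cv2.imwrite("pics/p5.png",np.hstack([cv2.resize(e['pixels'][90:190,245:345],None,fx=4,fy=4),cv2.resize(d['pixels'][190:290,185:285],None,fx=4,fy=4)]))
E
```

```text
[ 0.45842398 -0.13685186  0.14064274] [-3.97422847e-01 -1.55413830e-01  1.91554599e+00  1.19052312e-04
  1.37913333e+00 -3.97086434e-01]
```

View pics/p5.png

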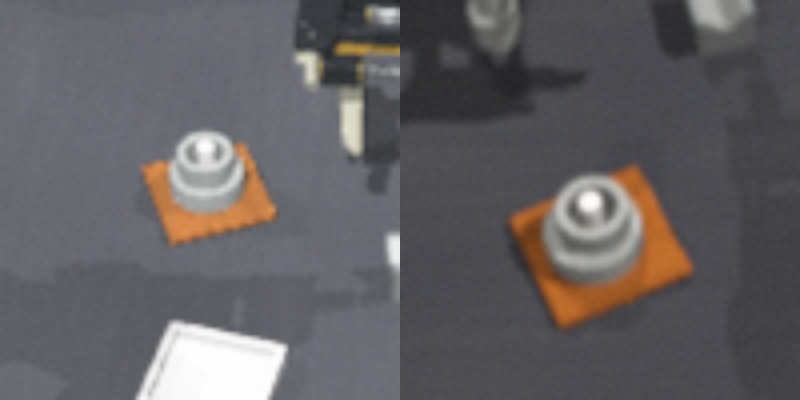

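{"fn": "play_rows", "kwargs": {"deltas": [0, 0, 0, 7, 93, 0, 0, 0, 7, 93, 0, 0, 0, 7, 93, 0, 0, 0, 7, 93, 0, 0, 0, 7, 93, 0, 0, 0, 7, 93, 0, 0, 0, 7, 93, 0, 0, 0, 7, 93, 0, 0, 0, 7, 93, 0, 0, 0, 7, 93]}}

```text
t: 20.83
tool_pos: [0.4583, -0.1366, 0.1396]
orientation: [-3.095, -0.536, 0.0]
force: [0.4, -0.5, -0.5]
opening: 0.0931
gripper_force: 0.0
```

{"fn": "play_rows", "kwargs": {"deltas": [0, 0, 0, 5.5, 93, 0, 0, 10, 0, 93, 0, 0, 25, 0, 93, 0, 0, 30, 0, 93, 0, 0, 25, 0, 93, 0, 0, 18, 0, 93, 0, 0, 10, 0, 93, 0, 0, 6, 0, 93, 0, 0, 0, 0, 93, 0, 0, 0, 0, 93]}}

```text
t: 21.67
tool_pos: [0.4581, -0.1367, 0.0162]
orientation: [3.116, 0.398, 0.001]
force: [0.2, -0.2, 0.6]
opening: 0.0933
gripper_force: 0.0
```

```bash
python3 - <<'E'
from h import *
s=robot.read_state();R=cv2.Rodrigues(s['orientation'])[0];print(s['tool_pos'],s['force'],s['q'],np.degrees(np.arctan2(R[1],R[0])).round(1))
c=cam("side");d=cam("scene")
cv2.imwrite("pics/p6.png",np.hstack([cv2.resize(c['pixels'][105:205,300:400],None,fx=4,fy=4),cv2.resize(d['pixels'][140:240,215:315],None,fx=4,fy=4)]))
E
```

```text
[ 0.45810103 -0.13667451  0.0161543 ] [ 0.18152162 -0.20458645  0.63979401] [-3.97261657e-01  5.31565233e-03  2.00998884e+00  1.77134047e-05
  1.12573295e+00  9.19457776e-01] [ 14.6 -75.4 -21.1]
```

View pics/p6.png

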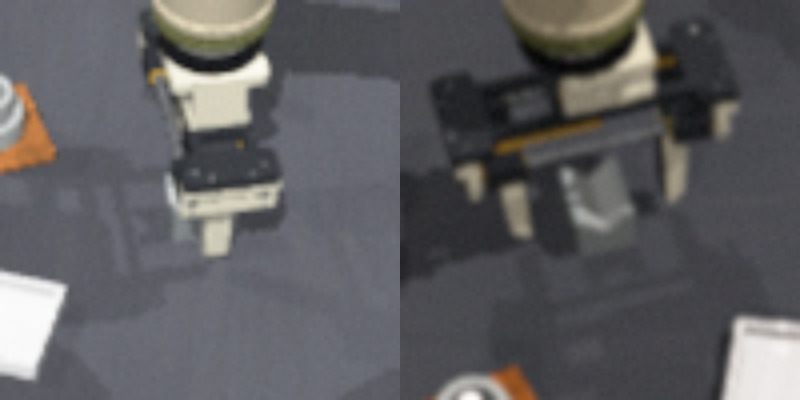

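{"fn": "play_rows", "kwargs": {"deltas": [0, 0, 0, 0, 70, 0, 0, 0, 0, 50, 0, 0, 0, 0, 20, 0, 0, 0, 0, 20, 0, 0, 0, 0, 20, 0, 0, 0, 0, 20, 0, 0, 0, 0, 20, 0, 0, 0, 0, 20, 0, 0, 0, 0, 20, 0, 0, 0, 0, 20], "newtons": 45}}

```text
t: 22.6
tool_pos: [0.4574, -0.1364, 0.0156]
orientation: [-3.116, -0.396, 0.0]
force: [-0.3, -0.5, 1.0]
opening: 0.0394
gripper_force: 44.9
```

{"fn": "play_rows", "kwargs": {"deltas": [0, 0, -4, 0, 20, 0, 0, -12, 0, 20, 0, 0, -20, 0, 20, 0, 0, -24, 0, 20, 0, 0, -24, 0, 20, 0, 0, 0, 6, 20, 0, 0, 0, 6, 20, 0, 0, 0, 6, 20, 0, 0, 0, 6, 20, 0, 0, 0, 0, 20]}}

```text
t: 23.43
tool_pos: [0.4568, -0.1362, 0.0991]
orientation: [-3.13, 0.268, 0.002]
force: [-0.1, 0.6, -5.0]
opening: 0.0397
gripper_force: 44.9
```

{"fn": "play_rows", "kwargs": {"deltas": [9, -10, 0, 0, 20, 18, -21, 0, 0, 20, 20, -23, 0, 0, 20, 20, -23, 0, 0, 20, 20, -23, 0, 0, 20, 20, -23, 0, 0, 20, 14, -16, 0, 0, 20, 8, -8, 0, 0, 20, 0, 0, 0, 0, 20, 0, 0, 0, 0, 20]}}

```text
t: 24.27
tool_pos: [0.6088, -0.012, 0.0988]
orientation: [3.131, -0.254, -0.002]
force: [-1.0, 0.7, -4.2]
opening: 0.0397
gripper_force: 44.9
```

{"fn": "play_rows", "kwargs": {"deltas": [0, 0, 8, 0, 20, 0, 0, 16, 0, 20, 0, 0, 20, 0, 20, 0, 0, 16, 0, 20, 0, 0, 10, 0, 20, 0, 0, 5, 0, 20, 0, 0, 2, 0, 20, 0, 0, 0, 0, 20, 0, 0, 0, 0, 20]}}

```text
t: 25.02
tool_pos: [0.6097, -0.013, 0.0237]
orientation: [3.131, -0.26, 0.003]
force: [0.5, -0.5, -4.7]
opening: 0.0401
gripper_force: 44.9
```

{"fn": "play_rows", "kwargs": {"deltas": [0, 0, 1, 0, 20, 0, 0, 0, 0, 20, 0, 0, 0, 0, 20]}}

```text
t: 25.27
tool_pos: [0.6095, -0.0128, 0.0223]
orientation: [3.131, -0.26, 0.002]
force: [-0.8, -0.7, -4.9]
opening: 0.0396
gripper_force: 44.9
```

{"fn": "play_rows", "kwargs": {"deltas": [0, 0, 1, 0, 20, 0, 0, 0, 0, 20, 0, 0, 0, 0, 20]}}

```text
t: 25.52
tool_pos: [0.609, -0.0128, 0.0207]
orientation: [3.131, -0.26, 0.0]
force: [-0.7, -0.1, -4.8]
opening: 0.0394
gripper_force: 44.9
```

```bash
python3 - <<'E'
from h import *
s=robot.read_state();R=cv2.Rodrigues(s['orientation'])[0];print(s['tool_pos'],s['force'],s['opening'],np.degrees(np.arctan2(R[1],R[0])).round(1))
c=cam("side");d=cam("scene")
cv2.imwrite("pics/p7.png",np.hstack([cv2.resize(c['pixels'][140:240,250:350],None,fx=4,fy=4),cv2.resize(d['pixels'][180:280,265:365],None,fx=4,fy=4)]))
E
```

```text
[ 0.60901187 -0.0127595   0.02065212] [-0.6572591  -0.06496522 -4.78529515] 0.039416000217372626 [ -9.5 -99.5  -7.8]
```

{"fn": "play_rows", "kwargs": {"deltas": [0, 0, 0.7, 0, 20, 0, 0, 0, 0, 20, 0, 0, 0, 0, 20]}}

```text
t: 25.87
tool_pos: [0.6091, -0.0128, 0.0206]
orientation: [3.131, -0.26, 0.0]
force: [-4.6, 0.3, 5.5]
opening: 0.0396
gripper_force: 44.9
```

{"fn": "play_rows", "kwargs": {"deltas": [0, 0, 0.5, 0, 20, 0, 0, 0, 0, 20, 0, 0, 0, 0, 20]}}

```text
t: 26.12
tool_pos: [0.609, -0.0128, 0.0206]
orientation: [3.131, -0.26, -0.0]
force: [-8.2, 0.9, 9.9]
opening: 0.0397
gripper_force: 44.9
```

{"fn": "play_rows", "kwargs": {"deltas": [0, 0, -0.5, 0, 42, 0, 0, 0, 0, 48, 0, 0, 0, 0, 54, 0, 0, 0, 0, 60, 0, 0, 0, 0, 60, 0, 0, -5, 0, 60, 0, 0, -25, 0, 60, 0, 0, -35, 0, 60, 0, 0, -35, 0, 60, 0, 0, -19.7, 0, 60]}}

```text
t: 26.95
tool_pos: [0.6107, -0.013, 0.1445]
orientation: [3.131, -0.26, 0.008]
force: [0.6, -0.4, 0.8]
opening: 0.0601
gripper_force: 0.0
```

{"fn": "play_rows", "kwargs": {"deltas": [0, 0, 0, -7, 60, 0, 0, 0, -7, 60, 0, 0, 0, -7, 60, 0, 0, 0, -7, 60, 0, 0, 0, -7, 60, 0, 0, 0, -7, 60, 0, 0, 0, -7, 60, 0, 0, 0, -7, 60, 0, 0, 0, -7, 60, 0, 0, 0, -7, 60]}}

```text
t: 27.78
tool_pos: [0.6091, -0.0128, 0.14]
orientation: [2.709, 1.591, 0.0]
force: [0.7, -0.1, 0.3]
opening: 0.0598
gripper_force: 0.0
```

{"fn": "play_rows", "kwargs": {"deltas": [0, 0, 0, -7, 60, 0, 0, 0, -7, 60, 0, 0, 0, -7, 60, 0, 0, 0, -7, 60, 0, 0, 0, -1.5, 60, 0, 0, 0, 0, 60, 0, 0, 0, 0, 60]}}

```text
t: 28.37
tool_pos: [0.6091, -0.0128, 0.1399]
orientation: [2.223, 2.22, 0.0]
force: [-0.5, -0.4, -0.7]
opening: 0.0601
gripper_force: 0.0
```

```bash
python3 - <<'E'
from h import *
s=robot.read_state();R=cv2.Rodrigues(s['orientation'])[0];print(s['tool_pos'],s['force'],s['opening'],np.degrees(np.arctan2(R[1],R[0])).round(1),R[2].round(3))
E
```

```text
[ 0.609081   -0.01276881  0.13991641] [-0.46221853 -0.35751762 -0.69886835] 0.06009365869756301 [89.9 -0.1 -3.8] [-0.  0. -1.]
```

{"fn": "play_rows", "kwargs": {"deltas": [9, -10, 0, 0, 60, 20, -22, 0, 0, 60, 23, -24, 0, 0, 60, 23, -25, 0, 0, 60, 23, -25, 0, 0, 60, 23, -24, 0, 0, 60, 15, -16, 0, 0, 60, 8, -8, 0, 0, 60, 0, 0, 0, 0, 60, 0, 0, 0, 0, 60]}}

```text
t: 29.2
tool_pos: [0.4555, 0.1312, 0.1401]
orientation: [2.22, 2.221, 0.001]
force: [0.4, 0.5, -0.6]
opening: 0.0602
gripper_force: 0.0
```

{"fn": "play_rows", "kwargs": {"deltas": [0, 0, 10, 0, 60, 0, 0, 20, 0, 60, 0, 0, 25, 0, 60, 0, 0, 22, 0, 60, 0, 0, 14, 0, 60, 0, 0, 8, 0, 60, 0, 0, 5, 0, 60, 0, 0, 0, 0, 60, 0, 0, 0, 0, 60]}}

```text
t: 29.95
tool_pos: [0.4557, 0.1309, 0.036]
orientation: [2.222, 2.22, 0.001]
force: [0.5, 0.5, 0.5]
opening: 0.0599
gripper_force: 0.0
```

```bash
python3 - <<'E'
from h import *
s=robot.read_state();print(s['tool_pos'],s['force'])
c=cam("side");d=cam("scene");e=cam("wrist")
cv2.imwrite("pics/p8.png",np.vstack([np.hstack([cv2.resize(c['pixels'][165:265,295:395],None,fx=3,fy=3),cv2.resize(d['pixels'][130:230,310:410],None,fx=3,fy=3)]),np.hstack([cv2.resize(c['pixels'][140:240,250:350],None,fx=3,fy=3),cv2.resize(d['pixels'][180:280,265:365],None,fx=3,fy=3)])]))
E
```

```text
[0.45569983 0.13094934 0.0360402 ] [0.46227652 0.45473502 0.52780173]
```

View pics/p8.png

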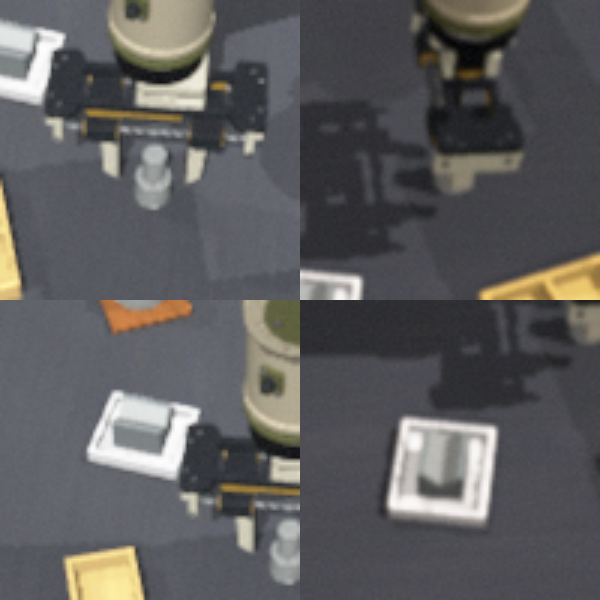

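{"fn": "play_rows", "kwargs": {"deltas": [0, 0, 0, 0, 45, 0, 0, 0, 0, 30, 0, 0, 0, 0, 10, 0, 0, 0, 0, 10, 0, 0, 0, 0, 10, 0, 0, 0, 0, 10, 0, 0, 0, 0, 10, 0, 0, 0, 0, 10, 0, 0, 0, 0, 10], "newtons": 40}}

```text
t: 30.85
tool_pos: [0.4549, 0.1312, 0.0356]
orientation: [-2.221, -2.221, 0.0]
force: [-0.7, -0.2, -0.1]
opening: 0.0214
gripper_force: 40.0
```

{"fn": "play_rows", "kwargs": {"deltas": [0, 0, -5, 0, 10, 0, 0, -15, 0, 10, 0, 0, -20, 0, 10, 0, 0, -22, 0, 10, 0, 0, -20, 0, 10, 0, 0, -8, 0, 10, 0, 0, 0, 0, 10, 0, 0, 0, 0, 10]}}

```text
t: 31.52
tool_pos: [0.4549, 0.1312, 0.1252]
orientation: [2.221, 2.221, 0.0]
force: [-0.5, -0.2, -3.3]
opening: 0.0215
gripper_force: 40.0
```

{"fn": "play_rows", "kwargs": {"deltas": [3, 10, 0, 0, 10, 6, 20, 0, 0, 10, 6, 24, 0, 0, 10, 7, 26, 0, 0, 10, 7, 26, 0, 0, 10, 6, 24, 0, 0, 10, 5, 20, 0, 0, 10, 4, 11, 0, 0, 10, 1, 5, 0, 0, 10, 0, 0, 0, 0, 10]}}

```text
t: 32.35
tool_pos: [0.6204, 0.1761, 0.1231]
orientation: [-2.22, -2.22, 0.004]
force: [-1.4, 1.2, -3.4]
opening: 0.021
gripper_force: 40.0
```

```bash
python3 - <<'E'
from h import *
s=robot.read_state();print(s['tool_pos'],s['force'],s['opening'])
for n in("side","scene"):
    c=cam(n);cv2.imwrite(f"pics/q_{n}.png",c['pixels'])
    o=np.array([.621,.176,.0]);z=s['tool_pos'][2]-.036
    t=np.linspace(0,6.28,30)
    print(n,'bay floor centre',proj(c,o+[0,0,.005]),'punch axis pred base/shoulder',proj(c,[o+[0,0,z],o+[0,0,z+.03]]))
    hs=cv2.cvtColor(c['pixels'],cv2.COLOR_BGR2HSV);m=((hs[...,1]<60)&(hs[...,2]>125)).astype(np.uint8)
    u,v=proj(c,o+[0,0,z+.015])[0].astype(int)
    for r in range(v-10,v+24,3):
        xs=np.flatnonzero(m[r,u-30:u+30]);print(r,(xs.min()+u-30,xs.max()+u-30,len(xs)) if len(xs) else None)
E
```

```text
[0.62038523 0.17605737 0.12311063] [-1.3701671   1.22586579 -3.35454509] 0.021032120312087486
side bay floor centre [[285.31781098 236.44364952]] punch axis pred base/shoulder [[283.28595463 219.44745871]
 [282.49087279 212.79853693]]
206 (np.int64(270), np.int64(291), 21)
209 (np.int64(271), np.int64(291), 19)
212 (np.int64(271), np.int64(290), 18)
215 (np.int64(276), np.int64(288), 13)
218 (np.int64(277), np.int64(287), 11)
221 (np.int64(277), np.int64(287), 11)
224 (np.int64(277), np.int64(286), 10)
227 None
230 None
233 None
236 (np.int64(272), np.int64(272), 1)
239 None
scene bay floor centre [[383.93738877 237.28990192]] punch axis pred base/shoulder [[387.97301174 219.1341464 ]
 [389.55095161 212.01920948]]
205 None
208 None
211 None
214 None
217 (np.int64(388), np.int64(417), 25)
220 (np.int64(387), np.int64(394), 4)
223 (np.int64(392), np.int64(392), 1)
226 None
229 None
232 None
235 None
238 None
```

{"fn": "play_rows", "kwargs": {"deltas": [0, 0, 8, 0, 10, 0, 0, 16, 0, 10, 0, 0, 20, 0, 10, 0, 0, 16, 0, 10, 0, 0, 12, 0, 10, 0, 0, 7, 0, 10, 0, 0, 4, 0, 10, 0, 0, 1, 0, 10, 0, 0, 0, 0, 10, 0, 0, 0, 0, 10]}}

```text
t: 33.28
tool_pos: [0.6218, 0.1764, 0.0428]
orientation: [2.221, 2.221, 0.002]
force: [0.2, 0.1, -2.9]
opening: 0.0213
gripper_force: 40.0
```

{"fn": "play_rows", "kwargs": {"deltas": [0, 0, 0.7, 0, 10, 0, 0, 0, 0, 10, 0, 0, 0, 0, 10]}}

```text
t: 33.53
tool_pos: [0.6214, 0.1763, 0.0415]
orientation: [2.221, 2.221, 0.001]
force: [0.2, -0.7, -2.7]
opening: 0.0211
gripper_force: 40.0
```

{"fn": "play_rows", "kwargs": {"deltas": [0, 0, 0.7, 0, 10, 0, 0, 0, 0, 10, 0, 0, 0, 0, 10]}}

```text
t: 33.78
tool_pos: [0.6213, 0.1763, 0.0406]
orientation: [2.221, 2.221, 0.001]
force: [0.2, 0.3, -0.5]
opening: 0.0215
gripper_force: 40.0
```

{"fn": "play_rows", "kwargs": {"deltas": [0, 0, 0, 0, 24, 0, 0, 0, 0, 28, 0, 0, 0, 0, 34, 0, 0, 0, 0, 40, 0, 0, 0, 0, 40, 0, 0, -10, 0, 40, 0, 0, -25, 0, 40, 0, 0, -35, 0, 50, 0, 0, -25, 0, 60, 0, 0, -14.6, 0, 60]}}

```text
t: 34.62
tool_pos: [0.6229, 0.1766, 0.1551]
orientation: [2.219, 2.219, 0.007]
force: [0.4, 0.7, 0.7]
opening: 0.0554
gripper_force: 0.0
```

{"fn": "play_rows", "kwargs": {"deltas": [-20, -7, 0, 0, 60, -34, -12, 0, 0, 60, -34, -12, 0, 0, 60, -34, -12, 0, 0, 60, -34, -12, 0, 0, 60, -34, -12, 0, 0, 60, -34, -12, 0, 0, 60, -34, -12, 0, 0, 60, -34, -12, 0, 0, 60, -34, -12, 0, 0, 60]}}

```text
t: 35.45
tool_pos: [0.5054, -0.1513, 0.151]
orientation: [2.22, 2.221, 0.001]
force: [0.2, -0.3, 0.4]
opening: 0.0599
gripper_force: 0.0
```

{"fn": "play_rows", "kwargs": {"deltas": [-34, -12, 0, 0, 60, -34, -12, 0, 0, 60, -34, -12, 0, 0, 60, -25, -8, 0, 0, 60, -10, -3, 0, 0, 60, 0, 0, 0, 0, 60, 0, 0, 0, 0, 60]}}

```text
t: 36.03
tool_pos: [0.4591, -0.2866, 0.1503]
orientation: [2.223, 2.22, 0.001]
force: [1.0, 0.6, -0.7]
opening: 0.0603
gripper_force: 0.0
```

```bash
python3 - <<'E'
from h import *
s=robot.read_state();print(s['tool_pos'],s['force'],s['opening'])
c=cam("side");d=cam("scene")
cv2.imwrite("pics/r.png",np.hstack([cv2.resize(c['pixels'][195:295,235:335],None,fx=4,fy=4),cv2.resize(d['pixels'][180:280,345:445],None,fx=4,fy=4)]))
# punch A upright check: top disc triangulated near expected
for n,c in(("side",c),("scene",d)):
    print(n,'expect base,shoulder,top',proj(c,[[.621,.176,.005],[.621,.176,.035],[.621,.176,.07]]).round(1).tolist())
    hs=cv2.cvtColor(c['pixels'],cv2.COLOR_BGR2HSV);m=((hs[...,1]<60)&(hs[...,2]>115)).astype(np.uint8)
    u,v=proj(c,[.621,.176,.04])[0].astype(int)
    for k in cv2.findContours(m[v-35:v+35,u-35:u+35].copy(),cv2.RETR_EXTERNAL,cv2.CHAIN_APPROX_NONE)[0]:
        if cv2.contourArea(k)>30: b=cv2.boundingRect(k);print('bbox',b[0]+u-35,b[1]+v-35,b[2:])
E
```

```text
[ 0.45913643 -0.28660241  0.15026407] [ 0.98586453  0.56594806 -0.73139295] 0.06030937644011269
side expect base,shoulder,top [[285.3, 236.4], [284.6, 230.4], [283.7, 223.1]]
bbox 278 220 (13, 23)
bbox 249 214 (20, 50)
bbox 281 194 (30, 7)
scene expect base,shoulder,top [[383.9, 237.3], [385.4, 230.9], [387.1, 223.1]]
bbox 381 220 (13, 22)
```

{"fn": "play_rows", "kwargs": {"deltas": [0, 0, 10, 0, 60, 0, 0, 25, 0, 60, 0, 0, 28, 0, 60, 0, 0, 24, 0, 60, 0, 0, 14, 0, 60, 0, 0, 8, 0, 60, 0, 0, 5, 0, 60, 0, 0, 0, 0, 60, 0, 0, 0, 0, 60]}}

```text
t: 36.88
tool_pos: [0.4596, -0.2868, 0.0365]
orientation: [2.22, 2.221, 0.0]
force: [0.5, -0.2, 0.4]
opening: 0.0598
gripper_force: 0.0
```

{"fn": "play_rows", "kwargs": {"deltas": [0, 0, 0, 0, 45, 0, 0, 0, 0, 30, 0, 0, 0, 0, 10, 0, 0, 0, 0, 10, 0, 0, 0, 0, 10, 0, 0, 0, 0, 10, 0, 0, 0, 0, 10, 0, 0, 0, 0, 10, 0, 0, 0, 0, 10], "newtons": 40}}

```text
t: 37.63
tool_pos: [0.4589, -0.2868, 0.0359]
orientation: [-2.221, -2.221, 0.0]
force: [-1.9, 1.0, 1.6]
opening: 0.0213
gripper_force: 39.9
```

{"fn": "play_rows", "kwargs": {"deltas": [0, 0, -5, 0, 10, 0, 0, -15, 0, 10, 0, 0, -25, 0, 10, 0, 0, -30, 0, 10, 0, 0, -25, 0, 10, 0, 0, -14, 0, 10, 0, 0, 0, 0, 10, 0, 0, 0, 0, 10]}}

```text
t: 38.3
tool_pos: [0.4593, -0.287, 0.1502]
orientation: [2.22, 2.221, 0.0]
force: [0.2, -0.1, -3.5]
opening: 0.0215
gripper_force: 39.9
```

{"fn": "play_rows", "kwargs": {"deltas": [10, 3, 0, 0, 10, 22, 6, 0, 0, 10, 32, 9, 0, 0, 10, 32, 9, 0, 0, 10, 32, 9, 0, 0, 10, 32, 9, 0, 0, 10, 32, 9, 0, 0, 10, 32, 9, 0, 0, 10, 32, 9, 0, 0, 10, 32, 9, 0, 0, 10]}}

```text
t: 39.13
tool_pos: [0.5385, 0.0038, 0.1473]
orientation: [-2.219, -2.219, 0.004]
force: [0.9, -1.3, -3.3]
opening: 0.0212
gripper_force: 39.9
```

{"fn": "play_rows", "kwargs": {"deltas": [32, 9, 0, 0, 10, 32, 9, 0, 0, 10, 32, 9, 0, 0, 10, 32, 9, 0, 0, 10, 32, 9, 0, 0, 10, 32, 9, 0, 0, 10, 24, 7, 0, 0, 10, 12, 3, 0, 0, 10, 4, 1, 0, 0, 10, 0, 0, 0, 0, 10]}}

```text
t: 39.97
tool_pos: [0.6037, 0.2338, 0.1478]
orientation: [-2.219, -2.222, 0.005]
force: [0.3, -0.2, -2.8]
opening: 0.0212
gripper_force: 39.9
```

{"fn": "play_rows", "kwargs": {"deltas": [0, 0, 10, 0, 10, 0, 0, 15, 0, 10, 0, 0, 10, 0, 10, 0, 0, 0, 0, 10, 0, 0, 0, 0, 10]}}

```text
t: 40.38
tool_pos: [0.604, 0.2319, 0.1134]
orientation: [-2.222, -2.219, 0.004]
force: [0.8, -0.9, -3.8]
opening: 0.0209
gripper_force: 39.9
```

```bash
python3 - <<'E'
from h import *
s=robot.read_state();print(s['tool_pos'],s['force'],s['opening'])
c=cam("side")
o=np.array([.605,.233,.0]);z=.079
print(proj(c,[o+[0,0,z],o+[0,0,z+.03]]))
hs=cv2.cvtColor(c['pixels'],cv2.COLOR_BGR2HSV);m=((hs[...,1]<60)&(hs[...,2]>125))
u,v=proj(c,o+[0,0,z+.015])[0].astype(int)
for r in range(v-6,v+16,3):
    xs=np.flatnonzero(m[r,u-30:u+30]);print(r,(xs.min()+u-30,xs.max()+u-30,len(xs)) if len(xs) else None)
E
```

```text
[0.60397879 0.23186384 0.11336205] [ 0.76947494 -0.90790612 -3.80445494] 0.02094668864525229
[[286.40706419 239.65537378]
 [285.6530505  233.23241486]]
230 (np.int64(275), np.int64(294), 17)
233 (np.int64(276), np.int64(294), 17)
236 (np.int64(272), np.int64(292), 15)
239 (np.int64(280), np.int64(290), 11)
242 (np.int64(273), np.int64(291), 11)
245 None
248 (np.int64(274), np.int64(274), 1)
251 None
```

{"fn": "play_rows", "kwargs": {"deltas": [0, 0, 8, 0, 10, 0, 0, 16, 0, 10, 0, 0, 18, 0, 10, 0, 0, 14, 0, 10, 0, 0, 9, 0, 10, 0, 0, 5, 0, 10, 0, 0, 3, 0, 10, 0, 0, 0, 0, 10, 0, 0, 0, 0, 10]}}

```text
t: 41.18
tool_pos: [0.6056, 0.2334, 0.0427]
orientation: [2.221, 2.221, 0.002]
force: [-0.5, -0.3, -2.9]
opening: 0.0213
gripper_force: 39.9
```

{"fn": "play_rows", "kwargs": {"deltas": [0, 0, 0.7, 0, 10, 0, 0, 0, 0, 10, 0, 0, 0, 0, 10]}}

```text
t: 41.43
tool_pos: [0.6054, 0.2333, 0.0418]
orientation: [2.221, 2.221, 0.001]
force: [0.2, 0.4, -2.9]
opening: 0.0213
gripper_force: 39.9
```

{"fn": "play_rows", "kwargs": {"deltas": [0, 0, 0.7, 0, 10, 0, 0, 0, 0, 10, 0, 0, 0, 0, 10]}}

```text
t: 41.68
tool_pos: [0.6053, 0.2333, 0.0409]
orientation: [2.221, 2.221, 0.001]
force: [0.3, -0.1, -0.8]
opening: 0.0214
gripper_force: 39.9
```

Release, rise and back off toward the base so the cameras see everything.

{"fn": "play_rows", "kwargs": {"deltas": [0, 0, 0, 0, 24, 0, 0, 0, 0, 28, 0, 0, 0, 0, 34, 0, 0, 0, 0, 40, 0, 0, 0, 0, 40, 0, 0, -10, 0, 40, 0, 0, -25, 0, 40, 0, 0, -35, 0, 40, 0, 0, -35, 0, 40, 0, 0, -30, 0, 40]}}

```text
t: 42.52
tool_pos: [0.6053, 0.2334, 0.1788]
orientation: [2.221, 2.221, 0.003]
force: [0.7, 0.5, 0.3]
opening: 0.0402
gripper_force: 0.0
```

{"fn": "play_rows", "kwargs": {"deltas": [-10, -20, -10, 0, 40, -10, -30, -10, 0, 40, -10, -30, -10, 0, 40, -10, -30, 0, 0, 40, -10, -30, 0, 0, 40, -10, -15, 0, 0, 40, 0, 0, 0, 0, 40, 0, 0, 0, 0, 40, 0, 0, 0, 0, 40]}}

```text
t: 43.27
tool_pos: [0.4507, 0.1734, 0.2064]
orientation: [2.221, 2.221, 0.003]
force: [0.1, 0.1, -1.4]
opening: 0.0401
gripper_force: 0.0
```

```bash
python3 - <<'E'
from h import *
s=robot.read_state();print(s['tool_pos'],s['force'],s['t'])
c=cam("side")['pixels'];d=cam("scene")['pixels']
cv2.imwrite("pics/fin.png",np.vstack([cv2.resize(d[125:285,130:490],(720,320),interpolation=cv2.INTER_CUBIC),cv2.resize(c[80:280,240:400],(224,280)).repeat(1,0) if 0 else np.pad(cv2.resize(c[85:285,240:400],(224,280),interpolation=cv2.INTER_CUBIC),((0,0),(0,496),(0,0)))]))
E
```

```text
[0.45068013 0.17344055 0.20636087] [ 0.12454259  0.10151542 -1.36663447] 43.2667
```

View pics/fin.png

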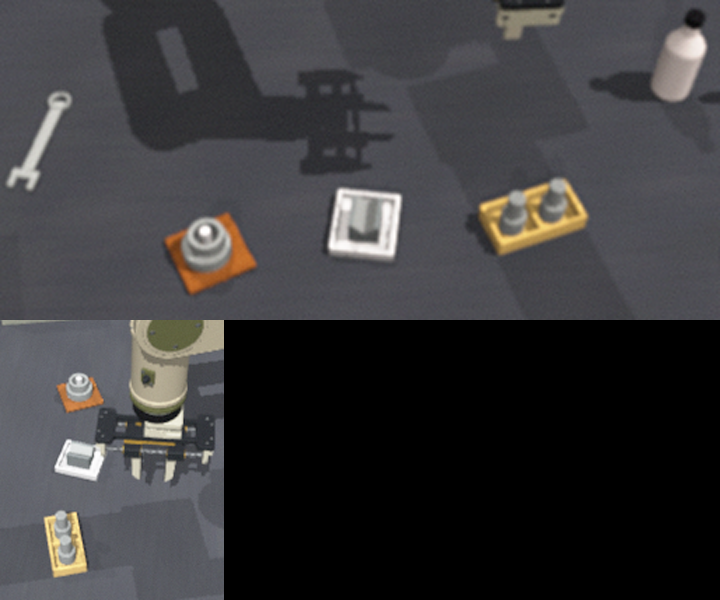

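The final view shows every part in its holder: the rings stacked on the post at (207,235), the block in the tray at (365,220), and a punch in each bay at (515,212) and (555,200). The bottle and wrench have not moved.

```bash
python3 -c "
from plant import robot
print(robot.close_job())"
```

```text
the job is handed in; nothing more can be done
None
```

The job is done and handed in at about 43 s: the wide ring is at the bottom of the post with the narrow one on top, both punches stand upright in separate bays, and the V-block lies groove up in the tray. The oil bottle and wrench were not touched.

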